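# Swap a batch on the UV edge-curing carousel

### The job

Change the batch on the UV curing carousel: turning the dial from stop to stop by its posts to bring the nests round to the open front, move every cured tube from the dial to the wooden rack and stand every freshly coated tube from the aluminium stand in a nest, so that in the end all the coated tubes are under the hood, none is in front, and the dial rests in its detent. Only then press the start button fully down and let it go. Leave the paint bottle and the tape roll where they are.

Things in the scene. Friction and masses are not known exactly. Their poses are not given: they have to be found in the camera images.
- curer: UV curing carousel, fixed: grey plinth, 316 mm aluminium dial (top 52 mm over the bench), amber see-through hood over the back. Origin on the bench under the dial's axis; x points from the open front to the back, y to the left. The hood's roof (185 to 194 mm over the bench) covers x -18..206 mm, y +-194 mm, a lamp on it reaches 232 mm; its front is open and the dial turns under it.
- dial (a joint): angle of the dial, rad, growing anticlockwise seen from above; 0 +-0.01 at the start. It turns either way without end; a sprung ball detent holds it at every quarter turn (multiples of pi/2) and draws it home from within 0.08 rad; 5 to 10 N at a post pulls it out. At a stop one nest stands in the open front (carousel -x), the other three under the hood.
- nest0 (a point): mouth centre of nest 0 on the dial, 89 mm over the bench: a black cup, 30 mm bore, 34 mm deep (floor 55 mm over the bench), 42 mm outside, 105 mm from the dial's axis. Nests 0, 1, 2, 3 follow one another anticlockwise by quarter turns; nest 0 is in front at dial angle 0 and nest k at dial angle -k pi/2. Its axes turn with the dial (parallel to the carousel's at dial angle 0).
- nest1 (a point): mouth centre of nest 1 on the dial, 89 mm over the bench: a black cup, 30 mm bore, 34 mm deep (floor 55 mm over the bench), 42 mm outside, 105 mm from the dial's axis. Nests 0, 1, 2, 3 follow one another anticlockwise by quarter turns; nest 0 is in front at dial angle 0 and nest k at dial angle -k pi/2. Its axes turn with the dial (parallel to the carousel's at dial angle 0).
- nest2 (a point): mouth centre of nest 2 on the dial, 89 mm over the bench: a black cup, 30 mm bore, 34 mm deep (floor 55 mm over the bench), 42 mm outside, 105 mm from the dial's axis. Nests 0, 1, 2, 3 follow one another anticlockwise by quarter turns; nest 0 is in front at dial angle 0 and nest k at dial angle -k pi/2. Its axes turn with the dial (parallel to the carousel's at dial angle 0).
- nest3 (a point): mouth centre of nest 3 on the dial, 89 mm over the bench: a black cup, 30 mm bore, 34 mm deep (floor 55 mm over the bench), 42 mm outside, 105 mm from the dial's axis. Nests 0, 1, 2, 3 follow one another anticlockwise by quarter turns; nest 0 is in front at dial angle 0 and nest k at dial angle -k pi/2. Its axes turn with the dial (parallel to the carousel's at dial angle 0).
- post0 (a point): index post 0 of the dial, for turning it: upright round black grip 20 mm across, from 92 to 152 mm over the bench (this point 128 mm), on a 12 mm steel stem, 140 mm from the dial's axis, 45 degrees anticlockwise from nest 0. At a stop two posts stand in the open front, 45 degrees either side of the front nest.
- post1 (a point): index post 1 of the dial, for turning it: upright round black grip 20 mm across, from 92 to 152 mm over the bench (this point 128 mm), on a 12 mm steel stem, 140 mm from the dial's axis, 45 degrees anticlockwise from nest 1. At a stop two posts stand in the open front, 45 degrees either side of the front nest.
- post2 (a point): index post 2 of the dial, for turning it: upright round black grip 20 mm across, from 92 to 152 mm over the bench (this point 128 mm), on a 12 mm steel stem, 140 mm from the dial's axis, 45 degrees anticlockwise from nest 2. At a stop two posts stand in the open front, 45 degrees either side of the front nest.
- post3 (a point): index post 3 of the dial, for turning it: upright round black grip 20 mm across, from 92 to 152 mm over the bench (this point 128 mm), on a 12 mm steel stem, 140 mm from the dial's axis, 45 degrees anticlockwise from nest 3. At a stop two posts stand in the open front, 45 degrees either side of the front nest.
- start (a joint): travel of the start button, m: 0 up, 0.006 fully down; it springs back. About 5 N presses it fully.
- start_top (a point): top centre of the start button, a 26 mm steel push button facing up, on the grey console at the carousel's right front corner, 58 mm over the bench.
- wetrack: stand of bare aluminium for tubes with fresh edge coating, a loose block of 0.9 kg, 180 x 70 x 45 mm with a thin lug at each end to 60 mm height, three holes like those of the wooden rack, at x = -60, 0 and +60 mm, y = 0; origin at the centre of its underside.
- outrack: rack of pale wood for cured tubes, a loose block of 0.9 kg, 180 x 70 x 45 mm, empty at the start; three holes with their axes at x = -60, 0 and +60 mm, y = 0 of its own frame: 29 mm bore, chamfered, 35 mm deep (floor 10 mm over the bench, mouth 45 mm); origin at the centre of its underside.
- wet0_mid (a point): atomiser tube: upright cylinder, 26 mm across, 110 mm tall, dark leather wrap, metal cap on the top 31 mm, 50 to 100 g; may lean up to 0.12 rad in its hole. This point is its centre, 55 mm above its foot; z points to its cap. All tubes look alike; this one is freshly coated and starts in the aluminium stand (foot 10 mm over the bench). Two or three of wet0 to wet2 are there; None if absent.
- wet1_mid (a point): atomiser tube: upright cylinder, 26 mm across, 110 mm tall, dark leather wrap, metal cap on the top 31 mm, 50 to 100 g; may lean up to 0.12 rad in its hole. This point is its centre, 55 mm above its foot; z points to its cap. All tubes look alike; this one is freshly coated and starts in the aluminium stand (foot 10 mm over the bench). Two or three of wet0 to wet2 are there; None if absent.
- wet2_mid (a point): atomiser tube: upright cylinder, 26 mm across, 110 mm tall, dark leather wrap, metal cap on the top 31 mm, 50 to 100 g; may lean up to 0.12 rad in its hole. This point is its centre, 55 mm above its foot; z points to its cap. All tubes look alike; this one is freshly coated and starts in the aluminium stand (foot 10 mm over the bench). Two or three of wet0 to wet2 are there; None if absent.
- cured0_mid (a point): atomiser tube: upright cylinder, 26 mm across, 110 mm tall, dark leather wrap, metal cap on the top 31 mm, 50 to 100 g; may lean up to 0.12 rad in its hole. This point is its centre, 55 mm above its foot; z points to its cap. All tubes look alike; this one is cured and starts in nest 0 of the dial (foot 55 mm over the bench). Two or three of cured0 to cured3 are there; None if absent.
- cured1_mid (a point): atomiser tube: upright cylinder, 26 mm across, 110 mm tall, dark leather wrap, metal cap on the top 31 mm, 50 to 100 g; may lean up to 0.12 rad in its hole. This point is its centre, 55 mm above its foot; z points to its cap. All tubes look alike; this one is cured and starts in nest 1 of the dial (foot 55 mm over the bench). Two or three of cured0 to cured3 are there; None if absent.
- cured2_mid (a point): atomiser tube: upright cylinder, 26 mm across, 110 mm tall, dark leather wrap, metal cap on the top 31 mm, 50 to 100 g; may lean up to 0.12 rad in its hole. This point is its centre, 55 mm above its foot; z points to its cap. All tubes look alike; this one is cured and starts in nest 2 of the dial (foot 55 mm over the bench). Two or three of cured0 to cured3 are there; None if absent.
- cured3_mid (a point): atomiser tube: upright cylinder, 26 mm across, 110 mm tall, dark leather wrap, metal cap on the top 31 mm, 50 to 100 g; may lean up to 0.12 rad in its hole. This point is its centre, 55 mm above its foot; z points to its cap. All tubes look alike; this one is cured and starts in nest 3 of the dial (foot 55 mm over the bench). Two or three of cured0 to cured3 are there; None if absent.
- paint: white bottle of edge paint, 48 mm across, 110 mm tall; a bystander. Origin at its foot.
- tape: roll of tape lying flat, 100 mm across, 24 mm high; a bystander. Origin at the centre of its underside.
Mind the look-alikes: they are no part of the job. What is shaped like the part that bears wet1_mid but orange, red or yellow is not meant.

How it is judged (in metres and radians):
On the way, in this order (a step that is already met when the one before it is completed fails the run):
1. every coated tube stands in a nest under the hood, every cured tube stands in the wooden rack, the dial rests at a stop ((horizontal distance between wet0_mid and nest0 below 0.008 m or horizontal distance between wet0_mid and nest1 below 0.008 m or horizontal distance between wet0_mid and nest2 below 0.008 m or horizontal distance between wet0_mid and nest3 below 0.008 m) and z of wet0_mid in the frame of curer between 0.104 and 0.116 m and angle between each of wet0_mid, wet1_mid, wet2_mid, cured0_mid, cured1_mid, cured2_mid, cured3_mid's own z axis and vertical below 0.2 rad and x of each of wet0_mid, wet1_mid, wet2_mid in the frame of curer above -0.03 m and linear speed of each of wet0, wet1, wet2, cured0, cured1, cured2, cured3 below 0.03 m/s and (horizontal distance between wet1_mid and nest0 below 0.008 m or horizontal distance between wet1_mid and nest1 below 0.008 m or horizontal distance between wet1_mid and nest2 below 0.008 m or horizontal distance between wet1_mid and nest3 below 0.008 m) and z of wet1_mid in the frame of curer between 0.104 and 0.116 m and (horizontal distance between wet2_mid and nest0 below 0.008 m or horizontal distance between wet2_mid and nest1 below 0.008 m or horizontal distance between wet2_mid and nest2 below 0.008 m or horizontal distance between wet2_mid and nest3 below 0.008 m) and z of wet2_mid in the frame of curer between 0.104 and 0.116 m and (x of cured0_mid in the frame of outrack between -0.068 and -0.052 m or x of cured0_mid in the frame of outrack between -0.008 and 0.008 m or x of cured0_mid in the frame of outrack between 0.052 and 0.068 m) and y of cured0_mid in the frame of outrack between -0.008 and 0.008 m and z of cured0_mid in the frame of outrack between 0.058 and 0.072 m and (x of cured1_mid in the frame of outrack between -0.068 and -0.052 m or x of cured1_mid in the frame of outrack between -0.008 and 0.008 m or x of cured1_mid in the frame of outrack between 0.052 and 0.068 m) and y of cured1_mid in the frame of outrack between -0.008 and 0.008 m and z of cured1_mid in the frame of outrack between 0.058 and 0.072 m and (x of cured2_mid in the frame of outrack between -0.068 and -0.052 m or x of cured2_mid in the frame of outrack between -0.008 and 0.008 m or x of cured2_mid in the frame of outrack between 0.052 and 0.068 m) and y of cured2_mid in the frame of outrack between -0.008 and 0.008 m and z of cured2_mid in the frame of outrack between 0.058 and 0.072 m and (x of cured3_mid in the frame of outrack between -0.068 and -0.052 m or x of cured3_mid in the frame of outrack between -0.008 and 0.008 m or x of cured3_mid in the frame of outrack between 0.052 and 0.068 m) and y of cured3_mid in the frame of outrack between -0.008 and 0.008 m and z of cured3_mid in the frame of outrack between 0.058 and 0.072 m and (angle between the x axis of nest0 and the x axis of curer, either way round below 0.06 rad or angle between the x axis of nest0 and the y axis of curer, either way round below 0.06 rad) and velocity of joint dial between -0.05 and 0.05 rad/s), for 0.2 s.
2. then the start button is pressed fully down (value of joint start above 0.0048 m), for 0.05 s.
At the end, for the whole second after the job is handed in: every coated tube stands upright and at rest, fully down in one of the dial's nests (within 8 mm of its axis) under the hood, every cured tube likewise in a hole of the wooden rack, the dial at rest within 0.06 rad of a stop, and the start button up again (all of step 1 and value of joint start below 0.0015 m); the robot touches nothing.
It fails at once if the paint is knocked aside (more than 30 mm) (distance of paint from where it was at the start of the episode above 0.03 m).
It fails at once if the tape is knocked aside (more than 30 mm) (distance of tape from where it was at the start of the episode above 0.03 m).
It fails at once if the start button is pressed while a coated tube is not yet under the hood or a cured one is still on the dial (value of joint start above 0.0048 m and (horizontal distance between any of wet0_mid, wet1_mid, wet2_mid and curer above 0.13 m or x of any of wet0_mid, wet1_mid, wet2_mid in the frame of curer below -0.035 m or horizontal distance between any of cured0_mid, cured1_mid, cured2_mid, cured3_mid and curer below 0.13 m)).
Of wet0, wet1, wet2 only 2 to 3 are there at a start; the rules pass over those that are not, and their reading is None.
Of cured0, cured1, cured2, cured3 only 2 to 3 are there at a start; the rules pass over those that are not, and their reading is None.
At some moment in a run one of wetrack, outrack may be knocked a few centimetres aside while the robot is not near it.
It also fails if it takes over 210 s, if anything falls off the work surface, if the arm or the gripper's body presses on something with over 40 N, if the wrist force passes 120 N, or if a joint passes its speed limit or range.

### The arm

A 6-joint arm with a two-finger parallel gripper is mounted at the origin on the work surface. World frame = base frame: x ahead of the robot, y to its left, z up, the work surface at z = 0. Lengths are in m, angles in degrees, forces in N, time in s.
With the tool pointing down it reaches from about 0.35 to 0.875 m from the base axis. Payload 4.2 kg.
Tool frame: the origin (TCP) lies on the front face of the gripper's body, between the roots of the fingers; the fingertips stand 70 mm ahead of it and the grasp point (between the pads) lies 51 mm ahead of it; z points along the fingers, y is the line along which they close (so a half turn about z gives the same grasp; the last joint's range is limited). The gripper opens to 87 mm and grips with 3 to 60 N. Pads are 19 mm wide; open, the fingers measure 117 mm over their backs; the gripper's body (75 mm by 190 mm) begins 51 mm behind the grasp point.
Start: joints at [-56.746, 22.042, 0.453, 0, -68.411, -14.817], TCP at [0.198, -0.593, 0.292] pointing down, gripper open.
Joint ranges: [-179.83, 179.83], [-69.29, 118.12], [-61.27, 80.66], [-181.25, 117.63], [-171.15, -9.14], [-177.46, 177.46]. Speed limits (degrees/s): [159.86, 159.86, 180, 180, 180, 180].

### API

Orientations are given as a 3x3 rotation matrix whose columns are the frame's x, y, z axes.
In Python, from station import r gives the robot as it stands.
- The arm moves only by the shell command python3 -m pendant 'ROWS' [OPENING]. ROWS is JSON, a list of rows, each a list of 2 entries, a list of its own where there are three numbers: the shift along the tool's x, y, z in mm, then the turn, a rotation vector about the tool's x, y, z in rad. A call has 1 to 10 rows; each row is the pose to reach, as a shift and turn from the pose commanded when the call began, along the tool's axes at that moment; what a row does not reach only later rows make up. A row lasts 1/10 s, in which the tool goes at most 50 mm and 8.59 degrees, less where a joint would pass 70% of its speed; a pose out of reach is approached as far as the arm can. A call with a gripper value outside its range is refused whole. OPENING is the opening, from 0 (shut) to 1 (fully open), set as the call begins (- or left out, the last holds). The fingers move at their own pace and stop on an object; the grip force is fixed at half the most. Time passes only in rows, so rows that repeat a pose let the fingers close. It gives the time, the measured TCP pose, the force, the opening and the grip force at its end, in the units of the state.
- r.sense(): the state, without advancing time (a new reading comes with each control period).
- r.capture(name): name is "scene" or "top" or "wrist"; returns a dict with "frame" (400x640x3 uint8, red, green, blue), "vertical_fov" (degrees; the focal length in pixels is half the picture's height over the tangent of half this angle, whatever the lens; pixels are square), "cx", "cy" (the principal point, pixels), "distortion" ([k1, k2, p1, p2, k3] as OpenCV has them; the pictures are not rectified), "rvec" (rotation vector, rad) and "tvec" (3), from world to camera coordinates, as OpenCV has them. Camera axes: x right, y down, z forward; pixel columns grow to the right and rows downward; lengths in m; the calibration is good to about 2 mm. A picture is of the moment at which its call begins. There is no depth.
- r.finish_job(): hands the job in; it is judged then, once.
The state is a dict: "time_s": time; "joints": joint angles; "joint_velocities": joint speeds; "effort": joint torques, N m; "tcp_pos": TCP position; "ee_rot": TCP orientation; "wrist_force": force on the tool from outside, world axes, zero at the start; "moment": the same for the moment, N m; "gripper_width": opening from 0.0 (shut) to 1.0 (fully open); "gripper_force": force on a finger pad.
Only numpy, scipy, OpenCV 4.12 (cv2) and the standard library are available. Lean on these libraries where they do the work, as an engineer would, in place of code of your own. Each camera call takes 0.05 s, during which the arm holds its last target. There are 200 camera calls.

## Working session

There is one attempt and no reset: what is moved stays moved. The work goes in short steps, Python scripts to look and compute and a shell command to move; the robot and the scene stay as the last step left them, time stands still between calls to the robot, and variables do not carry over. Pictures are saved under pics/ and viewed, at most 14 in all, crops included, and the job is handed in when it is done.

```bash
ls; mkdir -p pics; cat > h.py <<'E'
import cv2,numpy as np,json
from station import r
def cap(n,f=None):
    c=r.capture(n)
    if f: cv2.imwrite('pics/'+f,cv2.cvtColor(c['frame'],cv2.COLOR_RGB2BGR))
    h=c['frame'].shape[0];fl=h/2/np.tan(np.radians(c['vertical_fov'])/2)
    c['K']=np.array([[fl,0,c['cx']],[0,fl,c['cy']],[0,0,1.]]);c['D']=np.array(c['distortion'],float)
    c['R']=cv2.Rodrigues(np.array(c['rvec'],float))[0];c['t']=np.array(c['tvec'],float).ravel()
    return c
def ray(c,p):
    u=cv2.undistortPoints(np.array([[p]],float),c['K'],c['D'])[0,0]
    return -c['R'].T@c['t'], c['R'].T@np.array([u[0],u[1],1])
def onz(c,p,z):
    o,d=ray(c,p); return o+d*(z-o[2])/d[2]
def proj(c,P):
    return cv2.projectPoints(np.array(P,float).reshape(-1,3),np.array(c['rvec'],float),c['t'],c['K'],c['D'])[0].reshape(-1,2)
def save(n):
    import pickle
E
python3 - <<'E'
from h import *
import pickle
d={}
for n in('scene','top','wrist'):
    c=cap(n,n+'0.png');d[n]=c;print(n,-c['R'].T@c['t'],c['vertical_fov'])
pickle.dump(d,open('c0.pkl','wb'))
print(r.sense())
E
```

```text
pics
scene [0.07783587 0.85596207 0.97071987] 44.5606559823236
top [0.38493231 0.031129   1.05337231] 55.60830309010595
wrist [ 0.12919651 -0.61491084  0.38380056] 59.70906695993828
{'time_s': 0.15, 'joints': array([-5.67435326e+01,  2.20784322e+01,  3.97678307e-01, -2.00227111e-02,
       -6.84096375e+01, -1.48168355e+01]), 'joint_velocities': array([ 0.00205272, -0.1116431 ,  0.17633747,  0.02779894,  0.01255944,
       -0.07880868]), 'effort': array([-4.10323655e-04, -3.91051412e+01,  1.87586385e+01,  4.22238037e+00,
        1.23622856e-02, -1.41788078e-04]), 'tcp_pos': array([ 0.19760611, -0.59258463,  0.29143487]), 'ee_rot': array([[-9.48698169e-01, -3.16182594e-01, -5.93413302e-04],
       [-3.16183138e-01,  9.48696991e-01,  1.49742620e-03],
       [ 8.95093153e-05,  1.60823277e-03, -9.99998703e-01]]), 'wrist_force': array([0.26382988, 0.1888963 , 0.57264285]), 'moment': array([-0.02992087,  0.04689012,  0.00836352]), 'gripper_force': 0.0, 'gripper_width': 1.0021895841458777}
```

View pics/scene0.png

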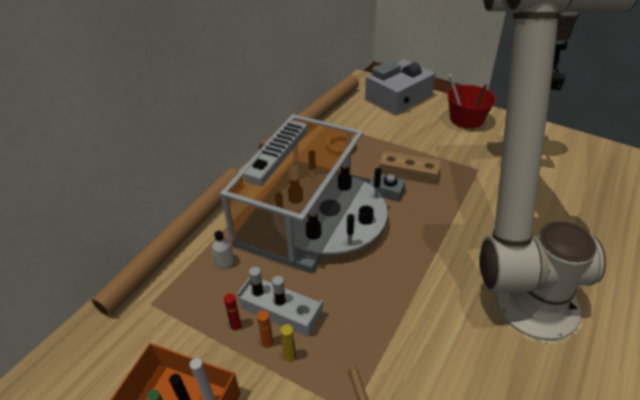

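View pics/top0.png

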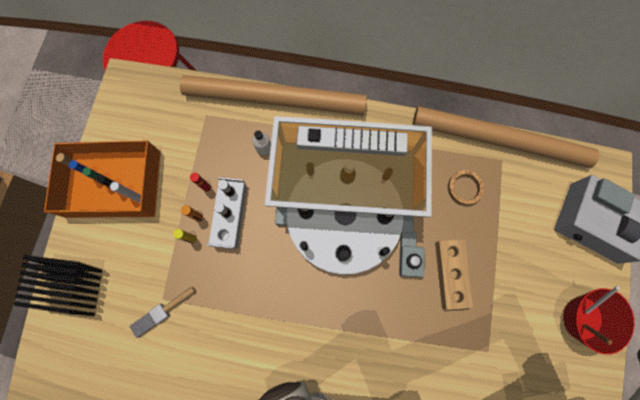

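The top view shows the aluminium stand at (228,213) with two tubes (228,187), (226,212) and an empty hole at (223,235). The red, orange and yellow look-alikes are at (200,182), (192,213) and (185,236). The wooden rack is at (454,275), the button at (414,261) and the front nest at (343,253). I'll enlarge the carousel and the stand to confirm.

```bash
python3 - <<'E'
import cv2,numpy as np
t=cv2.imread('pics/top0.png')[110:310,170:480];s=cv2.imread('pics/scene0.png')[110:340,200:450]
t=cv2.resize(t,None,fx=2.55,fy=2.55,interpolation=3);cv2.imwrite('pics/tc.png',cv2.convertScaleAbs(t,alpha=1.5,beta=20))
s=cv2.resize(s,None,fx=2.6,fy=2.6,interpolation=3);cv2.imwrite('pics/sc.png',cv2.convertScaleAbs(s,alpha=2,beta=20))
E
```

```text
(no output)
```

View pics/tc.png

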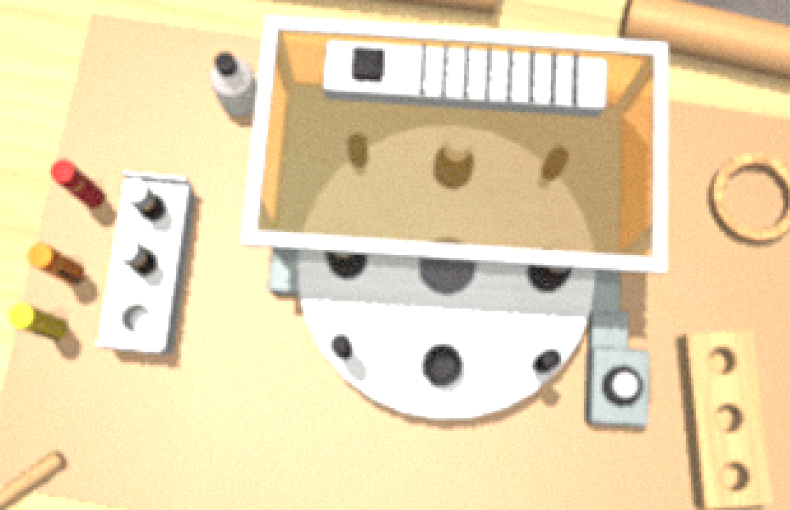

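View pics/sc.png

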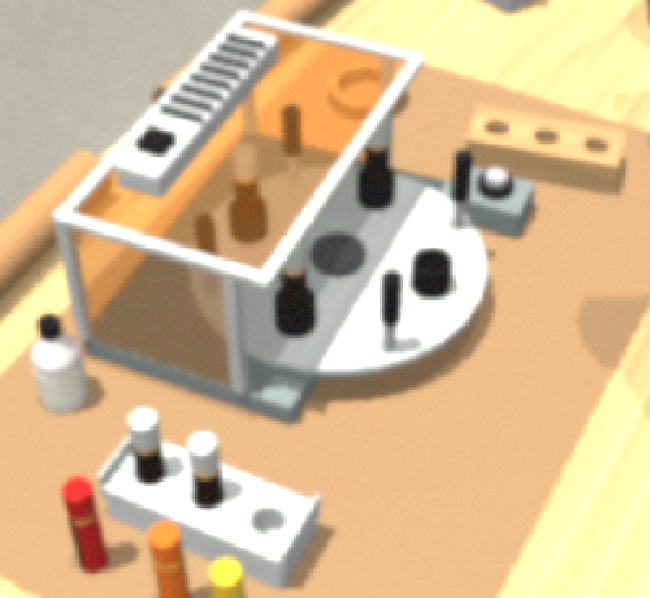

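Nests 1, 2 and 3 (right, back, left) hold cured tubes. Nest 0 in front is empty, and two wet tubes stand in the stand, dark with metal caps. The red, orange and yellow ones in front of the stand are not meant. Next is rough localisation.

```bash
python3 - <<'E'
from h import *
import pickle
d=pickle.load(open('c0.pkl','rb'));c=d['top']
def T(x,y): return (170+x/2.55,110+y/2.55)
for n,p,z in [('nestF',(442,363),.089),('axis',(448,268),.052),('button',(624,386),.058),('oA',(722,361),.045),('oB',(728,418),.045),('oC',(735,475),.045),('wHole',(136,318),.045),
 ('wA top',(136,195),.12),('wB top',(132,252),.12),('red',(62,170),.11),('or',(40,255),.11),('yel',(20,314),.11),('postL',(340,340),.152),('postR',(557,355),.152),('roofFL',(247,245),.194),('roofFR',(665,268),.194),('tape',(755,197),.024),('paint',(225,63),.11)]:
    print(n,onz(c,T(*p),z).round(3))
w=d['wrist'];print('wrist axis',w['R'][2], 'x',w['R'][0])
E
```

```text
nestF [ 0.474 -0.002  0.089]
axis [0.577 0.008 0.052]
button [ 0.488 -0.191  0.058]
oA [ 0.535 -0.293  0.045]
oB [ 0.477 -0.307  0.045]
oC [ 0.42  -0.322  0.045]
wHole [0.463 0.321 0.045]
wA top [0.578 0.33  0.12 ]
wB top [0.521 0.319 0.12 ]
red [0.592 0.415 0.11 ]
or [0.501 0.414 0.11 ]
yel [0.44  0.418 0.11 ]
postL [0.472 0.097 0.152]
postR [ 0.496 -0.104  0.152]
roofFL [0.536 0.195 0.194]
roofFR [ 0.587 -0.183  0.194]
tape [ 0.726 -0.315  0.024]
paint [0.736 0.276 0.11 ]
wrist axis [ 0.24468982  0.08367087 -0.96598451] x [-0.31681775  0.94848452  0.00190319]
```

View pics/wrist0.png

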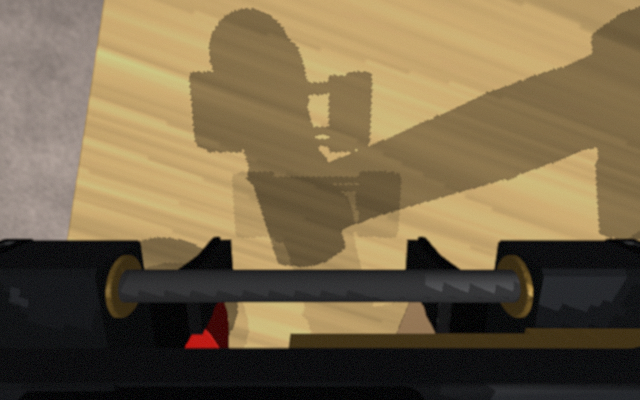

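The wrist picture shows only bench and shadow, with the fingers at the bottom, so the camera looks straight down at about row 110, 72 mm to the tool's +x. Next I add a helper that works out the moves, then look from over the middle.

```bash
cat >> h.py <<'E'
def Rt(yaw):
    a=np.radians(yaw);c,s=np.cos(a),np.sin(a)
    return np.array([[-c,-s,0],[-s,c,0],[0,0,-1.]])
def to(x,y,z,yaw,frm=None):
    """shift mm/turn in tool axes from pose frm=(pos,R) (default measured)"""
    s=r.sense();p,R=frm or (s['tcp_pos'],s['ee_rot'])
    sh=R.T@(np.array([x,y,z])-p)*1000;rv=cv2.Rodrigues(R.T@Rt(yaw))[0].ravel()
    print('shift',sh.round(1).tolist(),'turn',rv.round(4).tolist(),'rows>=',max(np.linalg.norm(sh)/50,np.linalg.norm(rv)/.15).round(1))
    return np.array([x,y,z]),Rt(yaw)
E
python3 -c "
from h import *
to(.53,-.2,.34,7)"
```

```text
shift [-439.5, 267.4, -48.2] turn [0.0016, -0.0002, 0.1995] rows>= 10.3
```

```bash
python3 -m pendant '[[[-80,50,-48],[0.0016,0,0.1]],[[-440,267,-48],[0.0016,0,0.2]],[[-440,267,-48],[0.0016,0,0.2]],[[-440,267,-48],[0.0016,0,0.2]],[[-440,267,-48],[0.0016,0,0.2]],[[-440,267,-48],[0.0016,0,0.2]],[[-440,267,-48],[0.0016,0,0.2]],[[-440,267,-48],[0.0016,0,0.2]],[[-440,267,-48],[0.0016,0,0.2]],[[-440,267,-48],[0.0016,0,0.2]]]'
python3 -m pendant '[[[-20,13,0],[0,0,0]],[[-20,13,0],[0,0,0]],[[-20,13,0],[0,0,0]]]'
python3 - <<'E'
from h import *
import pickle
c=cap('wrist','w1.png');pickle.dump(c,open('w1.pkl','wb'));print(r.sense()['tcp_pos'],r.sense()['ee_rot'])
print(-c['R'].T@c['t'])
E
```

```text
time_s: 1.15
tcp_pos: [0.518, -0.2143, 0.3392]
ee_rot: [[-0.993, -0.122, 0.0], [-0.122, 0.993, -0.001], [-0.0, -0.001, -1.0]]
wrist_force: [0.6, -0.4, 0.5]
gripper_width: 1.002
gripper_force: 0.0
time_s: 1.45
tcp_pos: [0.5354, -0.2006, 0.3385]
ee_rot: [[-0.992, -0.122, -0.001], [-0.122, 0.992, -0.001], [0.001, -0.001, -1.0]]
wrist_force: [0.1, -0.6, 0.3]
gripper_width: 0.998
gripper_force: 0.0
[ 0.53492371 -0.2011767   0.33870527] [[-9.92619323e-01 -1.21268790e-01 -8.71982254e-04]
 [-1.21267464e-01  9.92618824e-01 -1.43957499e-03]
 [ 1.04012152e-03 -1.32320687e-03 -9.99998584e-01]]
[ 0.46393657 -0.2089342   0.43110623]
```

View pics/w1.png

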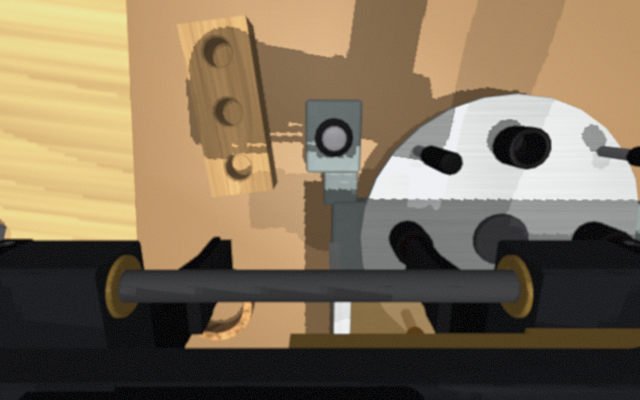

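The wrist view shows the outrack holes at (218,53), (229,111), (239,166), the button at (333,138), the front nest mouth at about (531,146) and the right post top at about (452,162). Now I take views straight over the nest and over the wet stand.

```bash
python3 -m pendant '[[[-34,197,0],[0,0,0]],[[-34,197,0],[0,0,0]],[[-34,197,0],[0,0,0]],[[-34,197,0],[0,0,0]],[[-34,197,0],[0,0,0]],[[-34,197,0],[0,0,0]],[[-34,197,0],[0,0,0]]]' >/dev/null
python3 -c "
from h import *
import pickle
c=cap('wrist','w2.png');pickle.dump(c,open('w2.pkl','wb'));print(r.sense()['tcp_pos'])"
python3 -m pendant '[[[-85,125,0],[0,0,0]],[[-85,125,0],[0,0,0]],[[-85,125,0],[0,0,0]],[[-85,125,0],[0,0,0]],[[-85,125,0],[0,0,0]],[[-85,125,0],[0,0,0]]]' |head -2
python3 -c "
from h import *
import pickle
c=cap('wrist','w3.png');pickle.dump(c,open('w3.pkl','wb'));print(r.sense()['tcp_pos'])
a=cv2.imread('pics/w2.png')[:260,60:];b=cv2.imread('pics/w3.png')[:260,60:]
cv2.imwrite('pics/w23.png',np.vstack([a,b]))"
```

```text
[ 0.54496864 -0.00298853  0.33888899]
time_s: 2.85
tcp_pos: [0.6144, 0.1314, 0.3386]
[0.61426038 0.13124494 0.33890322]
```

View pics/w23.png

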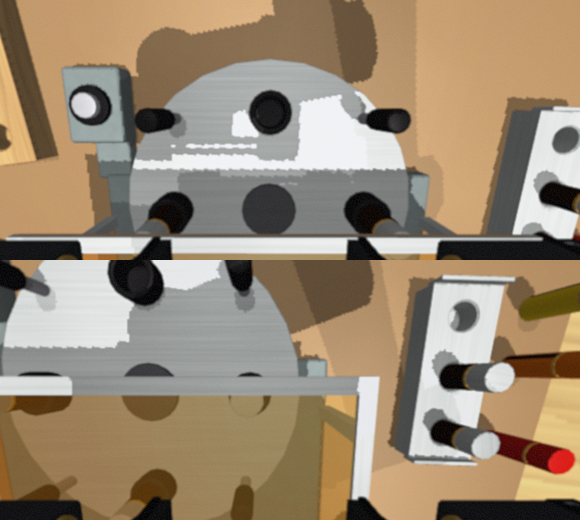

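Top strip: front nest mouth at about (330,111), posts at about (205,120) and (460,120), button at (145,104). Bottom strip: the stand seen obliquely. I move over the stand and take subpixel fits.

```bash
python3 -m pendant '[[[6,197,0],[0,0,0]],[[6,197,0],[0,0,0]],[[6,197,0],[0,0,0]],[[6,197,0],[0,0,0]],[[6,197,0],[0,0,0]],[[6,197,0],[0,0,0]],[[6,197,0],[0,0,0]]]' |head -2
python3 -c "
from h import *
import pickle
c=cap('wrist','w4.png');pickle.dump(c,open('w4.pkl','wb'));print(r.sense()['tcp_pos'])
def cr(f,x,y,w=60,h=60,s=4): return cv2.resize(cv2.imread('pics/'+f)[y:y+h,x:x+w],None,fx=s,fy=s,interpolation=2)
a=np.hstack([cr('w2.png',300,80),cr('w1.png',190,20,80,60)])
b=np.hstack([cr('w1.png',190,80,80,60),cr('w1.png',200,130,60,60)])
W=cv2.imread('pics/w4.png')[:240,150:430]
W=cv2.resize(W,None,fx=2,fy=2)
cv2.imwrite('pics/m1.png',np.vstack([np.hstack([a,np.zeros((240,240,3),np.uint8)])[:, :560],W[:340]]))
g=cv2.cvtColor(cv2.imread('pics/w2.png'),6)[85:140,300:362]
print(g[::3,::3])
"
```

```text
time_s: 3.6
tcp_pos: [0.5848, 0.3263, 0.3389]
[0.58495181 0.32609844 0.33898192]
[[173 172 171 171 172 174 174 171 175 172 175 173 174 174 174 175 175 174
  174 174 175]
 [173 172 173 173 172 173 173 175 175 176 171 177 175 175 174 174 176 174
  176 176 174]
 [177 177 177 178 178 178 180 142 105  56  38  54  99 136 180 177 178 179
  177 178 176]
 [173 174 175 175 175 176 103  28  23  26  20  24  21  23  98 172 179 178
  176 175 174]
 [173 175 173 174 174  77  23  24  10   9  10  15  15  22  21  70 171 175
  176 173 176]
 [171 169 170 172 122  25  17  15  19  17  18  19  11   2  20  26 114 171
  170 170 170]
 [174 175 175 163  37  22  10  20  24  27  24  26  20  17   8  19  36 156
  174 171 224]
 [173 170 171 130  22  13  23  26  31  27  24  25  27  19   4  11  18 140
  172 170 195]
 [170 188 172 102  19  18  26  25  27  27  26  29  29  30  21  16  24 100
  176 175 192]
 [240 240 183  69  19  24  28  32  24  24  28  27  31  27  19  11  18  83
  175 170 228]
 [242 243 240 103  19  24  44  30  29  30  27  28  29  28  19  11  22  98
  175 174 229]
 [241 243 242 155  36  24  32  27  28  29  30  28  32  30  17  11  18 133
  167 166 241]
 [242 242 242 234  46  40  17  29  31  24  27  30  31  19  14  22  31 160
  172 172 241]
 [242 242 242 243 167  36  34  21  33  31  26  30  26   8  22  23 114 169
  165 164 222]
 [242 241 242 241 243  94  41  38  22  12  12  17  20  21  25  70 169 170
  173 170 228]
 [242 242 241 242 243 236  83  40  30  29  29  28  26  23  88 163 169 168
  169 168 238]
 [242 243 242 243 242 243 207 118  68  42  29  48  81 138 166 168 166 168
  168 167 241]
 [230 234 195 205 214 237 187 168 161 155 155 158 166 164 167 164 165 166
  164 169 241]
 [167 165 167 168 167 167 168 168 166 167 166 166 166 168 166 165 164 165
  165 165 227]]
```

View pics/m1.png

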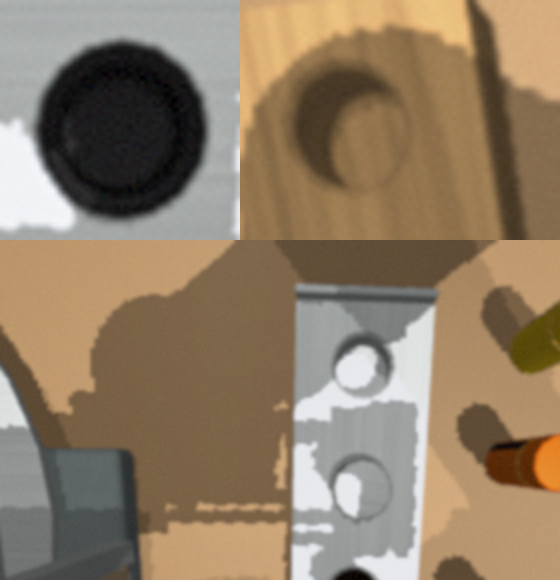

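The front nest is clean. In this view the stand's second hole looks empty, so I check the full picture.

```bash
python3 -c "
from h import *
c=cap('top','top2.png')
a=cv2.imread('pics/w4.png')[:,:];b=cv2.imread('pics/top2.png')[150:270,160:300]
b=cv2.resize(b,(233,200));a=cv2.resize(a,(560,350))
o=np.zeros((350,800,3),np.uint8);o[:,:560]=a;o[:200,565:798]=b
cv2.imwrite('pics/w4c.png',o)"
```

```text
(no output)
```

View pics/w4c.png

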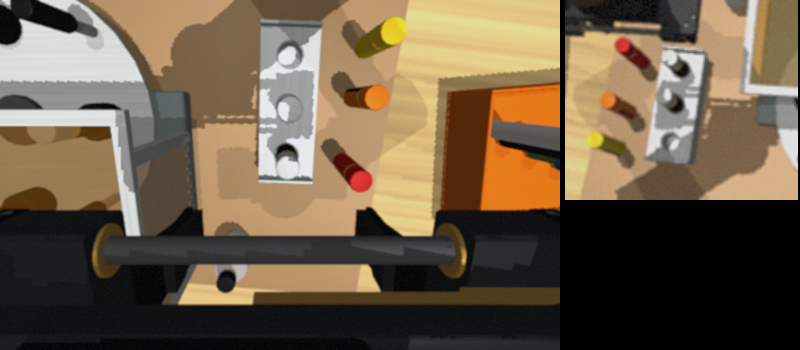

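Resolved: the middle tube is seen exactly end-on, with its cap at w4 (330,123), and the far tube's cap is at (329,190). Both are present, and the decoys stand apart to the right. Now the circle fits.

```bash
cat > fit.py <<'E'
from h import *
def circ(fr,x,y,r0,r1,w=34):
    x,y=int(x),int(y);s=4;x0,y0=max(x-w,0),max(y-w,0)
    g=cv2.cvtColor(fr[y0:y+w,x0:x+w],cv2.COLOR_RGB2GRAY)
    g=cv2.GaussianBlur(cv2.resize(g,None,fx=s,fy=s,interpolation=2),(0,0),2.5)
    h=cv2.HoughCircles(g,cv2.HOUGH_GRADIENT_ALT,1,20,param1=60,param2=.5,minRadius=int(r0*s),maxRadius=int(r1*s))
    if h is None:return []
    return [((a[0]+.5)/s-.5+x0,(a[1]+.5)/s-.5+y0,a[2]/s) for a in h[0][:3]]
E
python3 - <<'E'
from fit import *
import pickle
w1,w2,w4=[pickle.load(open(f'w{i}.pkl','rb')) for i in(1,2,4)]
for n,c,p,z,rr in [('nest',w2,(330,111),.089,(12,24)),('butt1',w1,(333,138),.058,(8,20)),('butt2',w2,(145,104),.058,(8,20)),('o1',w1,(218,53),.045,(10,18)),('o2',w1,(229,111),.045,(10,18)),('o3',w1,(239,166),.045,(10,18)),('wh',w4,(331,62),.045,(10,18)),('wB',w4,(330,123),.12,(10,22)),('wA',w4,(329,190),.12,(10,22))]:
    for q in circ(c['frame'],*p,*rr): 
        f=c['K'][0,0];d=(-c['R'].T@c['t'])[2]-z
        print(n,np.round(q,1),onz(c,q[:2],z).round(4),'diam',round(q[2]*2*d/f*1000,1))
# nest outer centroid
g=cv2.cvtColor(w2['frame'],7)[80:145,296:366];m=(g<95).astype(np.uint8)
k,l,s,ce=cv2.connectedComponentsWithStats(m);i=1+s[1:,4].argmax();print('nest mask',ce[i]+[296,80],s[i],onz(w2,ce[i]+[296,80],.085).round(4))
# dial arc
fr=w2['frame'];pts=[]
hsv=cv2.cvtColor(fr,cv2.COLOR_RGB2HSV)
for u in range(215,450,8):
    col=hsv[50:100,u,1];j=np.where(col<50)[0]
    if len(j): pts.append(onz(w2,(u,50+j[0]-.5),.052)[:2])
P=np.array(pts)
from scipy.optimize import least_squares
o=least_squares(lambda q:np.hypot(P[:,0]-q[0],P[:,1]-q[1])-.158,[.578,.008],loss='soft_l1',f_scale=.001);print('dial',o.x,np.abs(o.fun).max(),len(P))
E
```

```text
nest [328.4 112.6  22.4] [ 0.4735 -0.0024  0.089 ] diam 44.0
nest [328.4 112.6  13.8] [ 0.4735 -0.0024  0.089 ] diam 27.1
butt1 [333.1 137.4  19.2] [ 0.488  -0.1913  0.058 ] diam 41.0
butt1 [333.1 137.4  12.5] [ 0.488  -0.1913  0.058 ] diam 26.7
o3 [238.6 167.1  13. ] [ 0.5342 -0.2908  0.045 ] diam 28.8
wB [331.9 123.6  14.4] [0.5223 0.3301 0.12  ] diam 25.8
wA [329.4 190.4  13.3] [0.5816 0.3356 0.12  ] diam 23.8
nest mask [330.06630212 112.13875598] [  13   10   43   45 1463] [ 0.4729 -0.0007  0.085 ]
dial [0.57812901 0.01192631] 0.0010722606481619879 25
```

```bash
cat > fit.py <<'E'
from h import *
from scipy.optimize import least_squares
from scipy.ndimage import map_coordinates
def circ(fr,x,y,r0,it=3,band=3.5):
    g=cv2.GaussianBlur(cv2.cvtColor(fr,cv2.COLOR_RGB2GRAY),(0,0),.7).astype(float)
    a=np.linspace(0,2*np.pi,72,endpoint=False);q=np.array([x,y,r0],float)
    for _ in range(it):
        rr=np.arange(q[2]-band,q[2]+band,.2)
        X=q[0]+np.outer(np.cos(a),rr);Y=q[1]+np.outer(np.sin(a),rr)
        G=np.abs(np.gradient(map_coordinates(g,[Y,X],order=1),axis=1));j=G.argmax(1);w=G.max(1)
        k=w>np.percentile(w,30);px=X[np.arange(72),j][k];py=Y[np.arange(72),j][k]
        o=least_squares(lambda v:np.hypot(px-v[0],py-v[1])-v[2],q,loss='soft_l1',f_scale=.4);q=o.x
    return q,np.median(np.abs(o.fun))
def rep(n,c,p,z,D):
    h=(-c['R'].T@c['t'])[2]-z;f=c['K'][0,0]
    q,e=circ(c['frame'],*p,D/2/h*f)
    P=onz(c,q[:2],z);print(n,q.round(1),'res',round(e,2),P.round(4),'diam mm',round(q[2]*2*h/f*1000,1));return P
E
python3 - <<'E'
from fit import *
import pickle
w1,w2,w4=[pickle.load(open(f'w{i}.pkl','rb')) for i in(1,2,4)]
rep('nest',w2,(330,112),.089,.042)
rep('button',w1,(333,138),.058,.026)
rep('button2',w2,(145,104),.058,.026)
for i,p in enumerate([(218,53),(229,111),(239,166)]): rep('o%d'%i,w1,p,.045,.029)
rep('wh',w4,(331,62),.045,.029)
rep('wB',w4,(330,123),.12,.026)
rep('wA',w4,(329,190),.12,.026)
E
```

```text
nest [329.9 111.9  21.6] res 0.21 [ 0.4727 -0.001   0.089 ] diam mm 42.4
button [333.9 138.1  12.3] res 0.12 [ 0.4886 -0.1903  0.058 ] diam mm 26.3
button2 [143.6 104.6  12.4] res 0.45 [ 0.4887 -0.1915  0.058 ] diam mm 26.6
o0 [217.4  51.3  14.7] res 0.23 [ 0.4175 -0.32    0.045 ] diam mm 32.6
o1 [228.6 111.2  14.2] res 0.27 [ 0.4753 -0.3053  0.045 ] diam mm 31.5
o2 [238.8 166.5  13.1] res 0.28 [ 0.5334 -0.2907  0.045 ] diam mm 29.1
wh [331.9  67.6  14.7] res 0.69 [0.4684 0.3257 0.045 ] diam mm 32.6
wB [332.2 124.7  15. ] res 0.47 [0.5232 0.3306 0.12  ] diam mm 26.9
wA [328.3 191.9  13.4] res 0.95 [0.5832 0.3348 0.12  ] diam mm 24.0
```

```bash
python3 -m pendant '[[[61,12,0],[0,0,0]],[[61,12,0],[0,0,0]],[[61,12,0],[0,0,0]],[[61,12,40],[0,0,0]],[[61,12,80],[0,0,0]],[[61,12,110],[0,0,0]],[[61,12,140],[0,0,0]],[[61,12,170],[0,0,0]],[[61,12,193],[0,0,0]],[[61,12,193],[0,0,0]]]' 0.5
python3 -m pendant '[[[0,0,0],[0,0,0]],[[0,0,0],[0,0,0]],[[0,0,0],[0,0,0]],[[0,0,0],[0,0,0]],[[0,0,0],[0,0,0]]]' 0.15
```

```text
time_s: 4.7
tcp_pos: [0.5223, 0.3302, 0.1418]
ee_rot: [[-0.993, -0.12, -0.005], [-0.12, 0.993, -0.006], [0.005, -0.006, -1.0]]
wrist_force: [0.0, -0.3, -0.4]
gripper_width: 0.502
gripper_force: 0.0
time_s: 5.2
tcp_pos: [0.5232, 0.332, 0.1467]
ee_rot: [[-0.993, -0.122, 0.002], [-0.122, 0.993, -0.001], [-0.002, -0.001, -1.0]]
wrist_force: [1.4, -2.9, 4.3]
gripper_width: 0.293
gripper_force: 29.9
```

```bash
python3 -m pendant '[[[0,0,-50],[0,0,0]],[[0,0,-100],[0,0,0]],[[0,0,-150],[0,0,0]],[[15,-50,-155],[0,0,0]],[[30,-97,-155],[0,0,0]],[[45,-145,-155],[0,0,0]],[[60,-193,-155],[0,0,0]],[[75,-240,-155],[0,0,0]],[[90,-288,-155],[0,0,0]],[[90,-324,-155],[0,0,0]]]' | head -2
python3 -m pendant '[[[0,0,20],[0,0,0]],[[0,0,40],[0,0,0]],[[0,0,40],[0,0,0]],[[0,0,40],[0,0,0]],[[0,0,40],[0,0,0]]]'
python3 -c "
from h import *
to(.4733,-.0008,.262,6.9)
import pickle
d={n:cap(n,'ins1_'+n+'.png') for n in('scene','top')}
pickle.dump(d,open('ins1.pkl','wb'))"
```

```text
time_s: 6.2
tcp_pos: [0.4706, -0.0021, 0.3012]
time_s: 6.7
tcp_pos: [0.4733, 0.0003, 0.2619]
ee_rot: [[-0.992, -0.122, 0.003], [-0.122, 0.992, -0.001], [-0.002, -0.001, -1.0]]
wrist_force: [0.3, -0.9, -0.2]
gripper_width: 0.29
gripper_force: 30.0
shift [0.1, -1.1, -0.1] turn [-0.0013, 0.0025, 0.0022] rows>= 0.0
```

```bash
python3 -m pendant '[[[0,-1,20],[0,0,0]],[[0,-1,30],[0,0,0]],[[0,-1,35],[0,0,0]],[[0,-1,40],[0,0,0]],[[0,-1,45],[0,0,0]],[[0,-1,45],[0,0,0]]]' | sed -n 2,4p
python3 -m pendant '[[[0,0,4],[0,0,0]],[[0,0,8],[0,0,0]],[[0,0,8],[0,0,0]],[[0,0,8],[0,0,0]]]' | sed -n 2,4p
```

```text
tcp_pos: [0.4726, -0.0013, 0.2154]
ee_rot: [[-0.993, -0.121, -0.001], [-0.121, 0.993, -0.002], [0.001, -0.002, -1.0]]
wrist_force: [0.4, 0.1, -0.6]
tcp_pos: [0.4728, -0.0013, 0.2078]
ee_rot: [[-0.993, -0.122, 0.0], [-0.122, 0.993, -0.002], [-0.0, -0.002, -1.0]]
wrist_force: [1.2, 0.7, -0.7]
```

It goes in freely. I lower it home, release, and raise clear.

```bash
python3 -m pendant '[[[0,0,6],[0,0,0]],[[0,0,12],[0,0,0]],[[0,0,15],[0,0,0]],[[0,0,15],[0,0,0]],[[0,0,15],[0,0,0]]]' | sed -n '2p;4p'
python3 -m pendant '[[[0,0,0],[0,0,0]],[[0,0,0],[0,0,0]],[[0,0,0],[0,0,0]]]' 0.5 | sed -n '2p;4,6p'
python3 -m pendant '[[[0,0,-20],[0,0,0]],[[0,0,-50],[0,0,0]],[[0,0,-90],[0,0,0]],[[0,0,-90],[0,0,0]],[[0,0,-90],[0,0,0]]]' 0.35 | sed -n '2p;4,6p'
python3 - <<'E'
from h import *
# carousel geometry
C=np.array([.5781,.0119]);a=np.radians(6.85)
def car(x,y): return C+[x*np.cos(a)-y*np.sin(a),x*np.sin(a)+y*np.cos(a)]
for th in range(-45,50,15):
    t=np.radians(th);print(th,car(-.14*np.cos(t),.14*np.sin(t)).round(4))
p=car(-.099,-.099);to(*p,.28,6.85)
E
```

```text
tcp_pos: [0.4728, -0.0013, 0.1927]
wrist_force: [-0.6, 0.9, -1.0]
tcp_pos: [0.4729, -0.0013, 0.193]
wrist_force: [0.6, 0.2, -0.4]
gripper_width: 0.457
gripper_force: 0.0
tcp_pos: [0.4728, -0.001, 0.2836]
wrist_force: [0.0, -0.9, -0.3]
gripper_width: 0.352
gripper_force: 0.0
-45 [ 0.4916 -0.0982]
-30 [ 0.4661 -0.0721]
-15 [ 0.4482 -0.0402]
0 [ 0.4391 -0.0048]
15 [0.4395 0.0317]
30 [0.4494 0.0669]
45 [0.468  0.0984]
shift [-6.8, -98.7, 3.7] turn [-0.0007, 0.0026, 0.002] rows>= 2.0
```

```bash
python3 -m pendant '[[[-7,-49,0],[0,0,0]],[[-7,-99,0],[0,0,0]],[[-7,-99,0],[0,0,0]],[[-7,-99,0],[0,0,0]],[[-7,-99,30],[0,0,0]],[[-7,-99,60],[0,0,0]],[[-7,-99,80],[0,0,0]],[[-7,-99,98],[0,0,0]],[[-7,-99,98],[0,0,0]],[[-7,-99,98],[0,0,0]]]' 0.4 | sed -n '2,5p'
python3 -m pendant '[[[0,0,0],[0,0,0]],[[0,7,0],[0,0,0]],[[6,14,0],[0,0,0]],[[12,21,0],[0,0,0]],[[22,36,0],[0,0,0]],[[30,52,0],[0,0,0]],[[36,70,0],[0,0,0]],[[40,88,0],[0,0,0]],[[41,106,0],[0,0,0]],[[41,106,0],[0,0,0]]]' | sed -n '2,5p'
```

```text
tcp_pos: [0.4918, -0.0979, 0.1849]
ee_rot: [[-0.992, -0.123, -0.001], [-0.123, 0.992, -0.002], [0.001, -0.002, -1.0]]
wrist_force: [-0.1, -0.9, 1.3]
gripper_width: 0.401
tcp_pos: [0.4378, 0.0029, 0.1855]
ee_rot: [[-0.992, -0.124, 0.002], [-0.124, 0.992, -0.001], [-0.002, -0.001, -1.0]]
wrist_force: [0.2, -0.1, 0.4]
gripper_width: 0.4
```

```bash
python3 -m pendant '[[[-1,18,0],[0,0,0]],[[-5,36,0],[0,0,0]],[[-11,54,0],[0,0,0]],[[-19,70,0],[0,0,0]],[[-25,80,0],[0,0,0]],[[-31,88,0],[0,0,0]],[[-37,94,0],[0,0,0]],[[-41,98,0],[0,0,0]],[[-41,98,0],[0,0,0]],[[-41,98,0],[0,0,0]]]' | sed -n '2,5p'
python3 -m pendant '[[[0,0,-40],[0,0,0]],[[0,0,-80],[0,0,0]],[[0,0,-110],[0,0,0]],[[-40,-50,-110],[0,0,0]],[[-80,-100,-110],[0,0,0]],[[-80,-100,-110],[0,0,0]],[[-80,-100,-110],[0,0,0]]]' | sed -n '2,4p'
python3 -c "
from h import *
import pickle
c=cap('wrist','w5.png');pickle.dump(c,open('w5.pkl','wb'))
cv2.imwrite('pics/w5c.png',cv2.imread('pics/w5.png')[:260])"
```

```text
tcp_pos: [0.4674, 0.1042, 0.1848]
ee_rot: [[-0.993, -0.122, 0.001], [-0.122, 0.993, -0.001], [-0.001, -0.001, -1.0]]
wrist_force: [0.2, -0.5, -0.0]
gripper_width: 0.402
tcp_pos: [0.5604, 0.0124, 0.2942]
ee_rot: [[-0.993, -0.118, 0.001], [-0.118, 0.993, -0.002], [-0.0, -0.002, -1.0]]
wrist_force: [-1.2, 0.4, 0.5]
```

View pics/w5c.png

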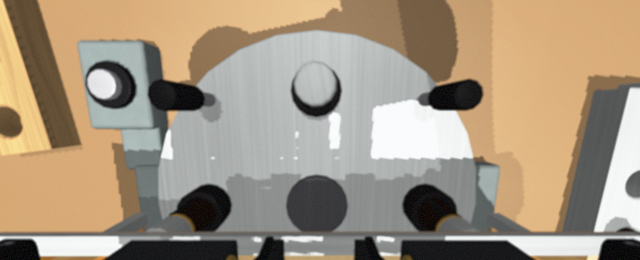

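The dial is indexed. The front nest now holds a cured tube, its cap end-on at (316,87), and the posts are symmetric at (155,95) and (478,95).

```bash
python3 - <<'E'
from fit import *
import pickle
w=pickle.load(open('w5.pkl','rb'))
P=rep('cap',w,(316,87),.165,.026)
to(P[0],P[1],.191,6.85)
E
```

```text
cap [315.1  82.6  22.7] res 0.53 [ 4.726e-01 -3.000e-04  1.650e-01] diam mm 28.9
shift [87.4, -3.1, 103.2] turn [-0.0013, -0.0005, -0.0007] rows>= 2.7
```

```bash
python3 -m pendant '[[[44,-1,0],[0,0,0]],[[87,-3,0],[0,0,0]],[[87,-3,0],[0,0,0]],[[87,-3,0],[0,0,0]],[[87,-3,30],[0,0,0]],[[87,-3,60],[0,0,0]],[[87,-3,80],[0,0,0]],[[87,-3,103],[0,0,0]],[[87,-3,103],[0,0,0]],[[87,-3,103],[0,0,0]]]' 0.5 | sed -n '2,5p'
python3 -m pendant '[[[0,0,0],[0,0,0]],[[0,0,0],[0,0,0]],[[0,0,0],[0,0,0]],[[0,0,0],[0,0,0]],[[0,0,0],[0,0,0]]]' 0.15 | sed -n '2p;4,6p'
python3 -m pendant '[[[0,0,-40],[0,0,0]],[[0,0,-80],[0,0,0]],[[0,0,-109],[0,0,0]],[[-7,-50,-109],[0,0,0]],[[-14,-100,-109],[0,0,0]],[[-21,-150,-109],[0,0,0]],[[-28,-200,-109],[0,0,0]],[[-35,-250,-109],[0,0,0]],[[-42,-297,-109],[0,0,0]],[[-42,-297,-109],[0,0,0]]]' | sed -n '2p;4,6p'
python3 -m pendant '[[[0,0,0],[0,0,0]],[[0,0,0],[0,0,0]]]' | sed -n '2p'
cat > orack.py <<'E'
from fit import *
# rack holes: predict from last known, refine by fits
c=cap('wrist','o_now.png')
import sys
last=np.array([[.4175,-.320],[.4753,-.3053],[.5334,-.2907]])
for i in map(int,sys.argv[1:]): 
    p=proj(c,[[*last[i],.045]])[0];print('pred',p.round());rep('o%d'%i,c,p,.045,.031)
E
python3 orack.py 0 1 2
```

```text
tcp_pos: [0.4735, 0.0012, 0.1921]
ee_rot: [[-0.992, -0.122, 0.001], [-0.122, 0.992, -0.002], [-0.0, -0.002, -1.0]]
wrist_force: [0.5, 0.7, -0.1]
gripper_width: 0.5
tcp_pos: [0.473, 0.0007, 0.1926]
wrist_force: [-0.0, -0.9, 4.5]
gripper_width: 0.291
gripper_force: 30.0
tcp_pos: [0.5506, -0.2937, 0.2991]
wrist_force: [-0.4, 1.3, -1.2]
gripper_width: 0.291
gripper_force: 30.0
tcp_pos: [0.5499, -0.2882, 0.3008]
pred [302.  40.]
o0 [300.8  39.   15. ] res 0.39 [ 0.4167 -0.3211  0.045 ] diam mm 30.0
pred [310. 107.]
o1 [309.4 105.3  14.2] res 0.51 [ 0.4737 -0.3065  0.045 ] diam mm 28.3
pred [318. 168.]
o2 [317.4 169.9  13.5] res 0.5 [ 0.535  -0.2913  0.045 ] diam mm 27.1
```

```bash
python3 -m pendant '[[[16,-1,0],[0,0,0]],[[16,-1,0],[0,0,0]],[[16,-1,30],[0,0,0]],[[16,-1,60],[0,0,0]],[[16,-1,85],[0,0,0]],[[16,-1,105],[0,0,0]],[[16,-1,105],[0,0,0]],[[16,-1,105],[0,0,0]]]' | sed -n '2p;4,6p'
python3 -m pendant '[[[0,0,5],[0,0,0]],[[0,0,10],[0,0,0]],[[0,0,15],[0,0,0]],[[0,0,20],[0,0,0]],[[0,0,20],[0,0,0]],[[0,0,20],[0,0,0]]]' | sed -n '2p;4,6p'
```

```text
tcp_pos: [0.5353, -0.2914, 0.197]
wrist_force: [-0.2, -1.0, -0.0]
gripper_width: 0.293
gripper_force: 30.0
tcp_pos: [0.5353, -0.2924, 0.1812]
wrist_force: [-3.7, 3.9, 18.5]
gripper_width: 0.291
gripper_force: 30.0
```

Contact is on the rim, and the tool sits 2 mm off the target in the direction the force indicates. I raise it, correct and retry.

```bash
python3 -m pendant '[[[0,0,-6],[0,0,0]],[[2,1.5,-6],[0,0,0]],[[2,1.5,-6],[0,0,0]]]' | sed -n '2p;4p'
python3 -m pendant '[[[0,0,4],[0,0,0]],[[0,0,8],[0,0,0]],[[0,0,12],[0,0,0]],[[0,0,16],[0,0,0]],[[0,0,16],[0,0,0]]]' | sed -n '2p;4p'
```

```text
tcp_pos: [0.5322, -0.2907, 0.1819]
wrist_force: [-0.1, -1.0, -1.4]
tcp_pos: [0.5323, -0.2909, 0.1653]
wrist_force: [0.2, -1.2, -1.5]
```

```bash
python3 -m pendant '[[[0,0,5],[0,0,0]],[[0,0,10],[0,0,0]],[[0,0,16],[0,0,0]],[[0,0,16],[0,0,0]],[[0,0,16],[0,0,0]]]' | sed -n '2p;4p'
python3 -m pendant '[[[0,0,0],[0,0,0]],[[0,0,0],[0,0,0]],[[0,0,0],[0,0,0]]]' 0.5 | sed -n '2p;4,6p'
python3 -m pendant '[[[0,0,-20],[0,0,0]],[[0,0,-50],[0,0,0]],[[0,0,-100],[0,0,0]],[[0,0,-150],[0,0,0]],[[0,0,-150],[0,0,0]],[[0,0,-150],[0,0,0]]]' | sed -n '2p;4,6p'
python3 -c "
from h import *
to(.645,.345,.30,6.85)"
```

```text
tcp_pos: [0.5324, -0.2908, 0.1499]
wrist_force: [0.5, -1.7, -1.3]
tcp_pos: [0.5323, -0.2906, 0.1505]
wrist_force: [0.8, 0.7, -0.4]
gripper_width: 0.462
gripper_force: 0.0
tcp_pos: [0.5325, -0.2903, 0.302]
wrist_force: [-0.5, 0.5, -0.7]
gripper_width: 0.501
gripper_force: 0.0
shift [-188.8, 617.0, 1.3] turn [-0.0023, 0.0038, 0.0021] rows>= 12.9
```

```bash
python3 -m pendant '[[[0,0,-40],[0,0,0]],[[0,50,-40],[0,0,0]],[[0,100,-40],[0,0,0]],[[0,150,-40],[0,0,0]],[[0,200,-40],[0,0,0]],[[0,250,-40],[0,0,0]],[[0,300,-40],[0,0,0]],[[0,350,-40],[0,0,0]],[[0,400,-40],[0,0,0]],[[0,450,-40],[0,0,0]]]' |sed -n 2p
python3 -m pendant '[[[-40,30,0],[0,0,0]],[[-80,60,0],[0,0,0]],[[-120,90,0],[0,0,0]],[[-160,130,0],[0,0,0]],[[-189,167,0],[0,0,0]],[[-189,167,0],[0,0,0]],[[-189,167,0],[0,0,0]],[[-189,167,0],[0,0,0]]]' |sed -n 2p
python3 - <<'E'
from fit import *
c=cap('wrist','w6.png')
p=proj(c,[[.583,.335,.12],[.583,.335,.045]]);print(p)
P=rep('wA',c,p[0],.12,.026)
rep('nearhole',c,proj(c,[[.463,.325,.045]])[0],.045,.03); rep('midhole',c,proj(c,[[.523,.330,.045]])[0],.045,.03)
to(P[0],P[1],.147,6.85)
x,y=map(int,p[0]);im=cv2.imread('pics/w6.png')[0:240,max(x-120,0):x+120]
cv2.imwrite('pics/w6c.png',cv2.resize(im,None,fx=2.4,fy=2.4))
E
```

```text
tcp_pos: [0.4762, 0.1578, 0.338]
tcp_pos: [0.6444, 0.3442, 0.3383]
[[317.31108324 123.6535255 ]
 [317.8223641  121.40695312]]
wA [318.5 121.4  15.3] res 1.13 [0.581  0.3358 0.12  ] diam mm 27.3
nearhole [321.9  -2.   15. ] res 0.41 [0.4649 0.3246 0.045 ] diam mm 33.3
midhole [320.7  63.3  12.9] res 0.53 [0.5247 0.3309 0.045 ] diam mm 28.5
shift [63.8, 0.1, 192.5] turn [-0.0021, -0.0004, 0.0018] rows>= 4.1
```

View pics/w6c.png

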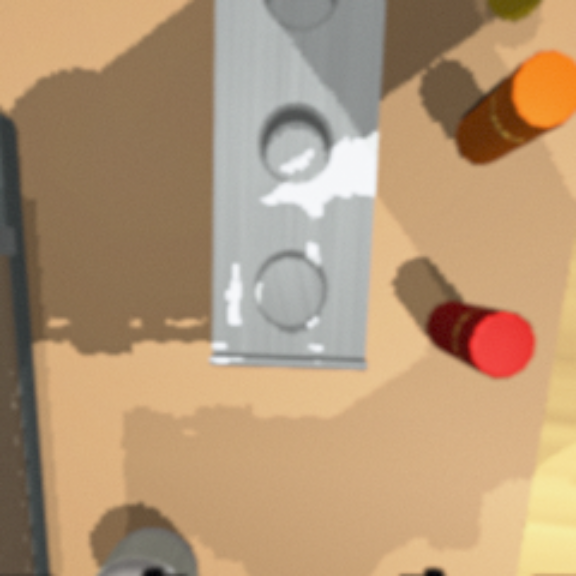

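The remaining wet tube is end-on at w6 (318,121). I grasp it and carry it to the front nest.

```bash
python3 -m pendant '[[[40,0,0],[0,0,0]],[[64,0,0],[0,0,0]],[[64,0,20],[0,0,0]],[[64,0,50],[0,0,0]],[[64,0,80],[0,0,0]],[[64,0,120],[0,0,0]],[[64,0,155],[0,0,0]],[[64,0,180],[0,0,0]],[[64,0,192],[0,0,0]],[[64,0,192],[0,0,0]]]' | sed -n '2,5p'
python3 -m pendant '[[[0,0,0],[0,0,0]],[[0,0,0],[0,0,0]],[[0,0,0],[0,0,0]],[[0,0,0],[0,0,0]],[[0,0,0],[0,0,0]]]' 0.15 | sed -n '2p;4,6p'
python3 -c "
from h import *
to(.4731,-.0008,.30,6.85)"
```

```text
tcp_pos: [0.5808, 0.3356, 0.1468]
ee_rot: [[-0.993, -0.121, -0.001], [-0.121, 0.993, -0.003], [0.002, -0.003, -1.0]]
wrist_force: [-0.7, 0.1, -0.1]
gripper_width: 0.495
tcp_pos: [0.5821, 0.337, 0.1489]
wrist_force: [-0.3, -0.8, 6.0]
gripper_width: 0.292
gripper_force: 29.9
shift [149.0, -322.2, -151.1] turn [-0.0009, 0.0023, 0.0027] rows>= 7.7
```

```bash
python3 -m pendant '[[[0,0,-50],[0,0,0]],[[0,0,-100],[0,0,0]],[[30,0,-140],[0,0,0]],[[75,-10,-152],[0,0,0]],[[120,-30,-152],[0,0,0]],[[149,-65,-152],[0,0,0]],[[149,-115,-152],[0,0,0]],[[149,-165,-152],[0,0,0]],[[149,-215,-152],[0,0,0]],[[149,-265,-152],[0,0,0]]]' | sed -n '2p;5p'
python3 -m pendant '[[[0,-30,0],[0,0,0]],[[0,-57,0],[0,0,0]],[[0,-57,20],[0,0,0]],[[0,-57,40],[0,0,0]],[[0,-57,40],[0,0,0]],[[0,-57,40],[0,0,0]]]' | sed -n '2p;4,6p'
python3 -c "
from h import *
to(.4731,-.0008,.216,6.85)"
```

```text
tcp_pos: [0.4652, 0.0544, 0.2998]
gripper_width: 0.291
tcp_pos: [0.4728, -0.0006, 0.2599]
wrist_force: [-0.2, 0.4, -0.6]
gripper_width: 0.296
gripper_force: 30.0
shift [-0.3, -0.1, 43.9] turn [-0.0019, -0.0002, 0.0026] rows>= 0.9
```

```bash
python3 -m pendant '[[[0,0,20],[0,0,0]],[[0,0,30],[0,0,0]],[[0,0,36],[0,0,0]],[[0,0,42],[0,0,0]],[[0,0,48],[0,0,0]],[[0,0,52],[0,0,0]],[[0,0,52],[0,0,0]],[[0,0,52],[0,0,0]]]' | sed -n 2,4p
```

```text
tcp_pos: [0.4729, -0.0008, 0.2079]
ee_rot: [[-0.993, -0.122, 0.001], [-0.122, 0.993, -0.002], [-0.0, -0.002, -1.0]]
wrist_force: [0.0, -0.4, -0.2]
```

```bash
python3 -m pendant '[[[0,0,5],[0,0,0]],[[0,0,10],[0,0,0]],[[0,0,14],[0,0,0]],[[0,0,14],[0,0,0]],[[0,0,14],[0,0,0]]]' | sed -n '2p;4p'
python3 -m pendant '[[[0,0,0],[0,0,0]],[[0,0,0],[0,0,0]],[[0,0,0],[0,0,0]]]' 0.5 | sed -n '2p;4,6p'
python3 -m pendant '[[[0,0,-20],[0,0,0]],[[0,0,-50],[0,0,0]],[[0,0,-90],[0,0,0]],[[0,0,-90],[0,0,0]],[[0,0,-90],[0,0,0]]]' 0.4 | sed -n '2p;4,6p'
python3 -m pendant '[[[-7,-49,0],[0,0,0]],[[-7,-98,0],[0,0,0]],[[-7,-98,0],[0,0,0]],[[-7,-98,0],[0,0,0]],[[-7,-98,0],[0,0,0]]]' 0.4 | sed -n '2,5p'
```

```text
tcp_pos: [0.4731, -0.0008, 0.1939]
wrist_force: [0.5, -1.0, 1.2]
tcp_pos: [0.4725, -0.0008, 0.1935]
wrist_force: [-0.1, -0.1, 0.4]
gripper_width: 0.461
gripper_force: 0.0
tcp_pos: [0.4726, -0.0005, 0.2843]
wrist_force: [-0.3, -0.5, 0.0]
gripper_width: 0.403
gripper_force: 0.0
tcp_pos: [0.491, -0.0966, 0.2829]
ee_rot: [[-0.993, -0.122, -0.002], [-0.122, 0.993, -0.001], [0.002, -0.001, -1.0]]
wrist_force: [-0.7, -0.7, -0.2]
gripper_width: 0.398
```

```bash
python3 -m pendant '[[[0,-1,30],[0,0,0]],[[0,-1,60],[0,0,0]],[[0,-1,80],[0,0,0]],[[0,-1,98],[0,0,0]],[[0,-1,98],[0,0,0]],[[0,-1,98],[0,0,0]]]' | sed -n '2p;4p'
python3 -m pendant '[[[0,0,0],[0,0,0]],[[0,7,0],[0,0,0]],[[6,14,0],[0,0,0]],[[12,21,0],[0,0,0]],[[22,36,0],[0,0,0]],[[30,52,0],[0,0,0]],[[36,70,0],[0,0,0]],[[40,88,0],[0,0,0]],[[41,106,0],[0,0,0]],[[41,106,0],[0,0,0]]]' | sed -n '2p;4p'
python3 -m pendant '[[[-1,18,0],[0,0,0]],[[-5,36,0],[0,0,0]],[[-11,54,0],[0,0,0]],[[-19,70,0],[0,0,0]],[[-25,80,0],[0,0,0]],[[-31,88,0],[0,0,0]],[[-37,94,0],[0,0,0]],[[-41,98,0],[0,0,0]],[[-41,98,0],[0,0,0]],[[-41,98,0],[0,0,0]]]' | sed -n '2p;4p'
python3 -m pendant '[[[0,0,-40],[0,0,0]],[[0,0,-80],[0,0,0]],[[0,0,-110],[0,0,0]],[[-40,-50,-110],[0,0,0]],[[-80,-100,-110],[0,0,0]],[[-80,-100,-110],[0,0,0]],[[-80,-100,-110],[0,0,0]]]' 0.5 | sed -n '2,4p'
python3 - <<'E'
from fit import *
c=cap('wrist','w7.png')
P=rep('cap',c,proj(c,[[.473,-.0007,.165]])[0],.165,.026)
to(.4731,-.0004,.192,6.85)
E
```

```text
tcp_pos: [0.4919, -0.0973, 0.1862]
wrist_force: [1.0, -0.6, 0.6]
tcp_pos: [0.4379, 0.0034, 0.1865]
wrist_force: [0.7, 0.3, -0.7]
tcp_pos: [0.4673, 0.1047, 0.1857]
wrist_force: [-0.1, 1.1, 0.4]
tcp_pos: [0.5603, 0.0129, 0.2951]
ee_rot: [[-0.993, -0.118, 0.001], [-0.118, 0.993, -0.002], [-0.0, -0.002, -1.0]]
wrist_force: [-0.6, 0.5, 0.0]
cap [316.8  81.9  22.4] res 0.57 [0.4719 0.0012 0.165 ] diam mm 28.7
shift [86.9, -3.8, 103.1] turn [-0.0014, -0.0007, -0.0006] rows>= 2.7
```

The signature matches the first index. I grasp cured tube 2 and take it to the wooden rack.

```bash
python3 -m pendant '[[[44,-1,0],[0,0,0]],[[87,-3,0],[0,0,0]],[[87,-3,0],[0,0,0]],[[87,-3,0],[0,0,0]],[[87,-3,30],[0,0,0]],[[87,-3,60],[0,0,0]],[[87,-3,80],[0,0,0]],[[87,-3,103],[0,0,0]],[[87,-3,103],[0,0,0]],[[87,-3,103],[0,0,0]]]' 0.5 | sed -n '2p;4p'
python3 -m pendant '[[[0,0,0],[0,0,0]],[[0,0,0],[0,0,0]],[[0,0,0],[0,0,0]],[[0,0,0],[0,0,0]],[[0,0,0],[0,0,0]]]' 0.15 | sed -n '2p;4,6p'
python3 -m pendant '[[[0,0,-40],[0,0,0]],[[0,0,-80],[0,0,0]],[[0,0,-109],[0,0,0]],[[-7,-50,-109],[0,0,0]],[[-14,-100,-109],[0,0,0]],[[-21,-150,-109],[0,0,0]],[[-28,-200,-109],[0,0,0]],[[-35,-250,-109],[0,0,0]],[[-42,-297,-109],[0,0,0]],[[-42,-297,-109],[0,0,0]]]' | sed -n '2p;4,6p'
python3 -m pendant '[[[0,0,0],[0,0,0]],[[0,0,0],[0,0,0]]]' | sed -n '2p'
python3 orack.py 0 1
python3 -c "
from h import *
to(.4753,-.3058,.20,6.85)
im=cv2.imread('pics/o_now.png')[:240,180:480];cv2.imwrite('pics/oc.png',cv2.resize(im,None,fx=2,fy=2))"
```

```text
tcp_pos: [0.4734, 0.0017, 0.1931]
wrist_force: [0.4, 0.3, 0.7]
tcp_pos: [0.473, 0.001, 0.1936]
wrist_force: [1.1, -1.7, 3.0]
gripper_width: 0.291
gripper_force: 29.9
tcp_pos: [0.5507, -0.2931, 0.3002]
wrist_force: [-0.5, 1.1, -0.7]
gripper_width: 0.29
gripper_force: 30.0
tcp_pos: [0.5499, -0.2876, 0.3019]
pred [301.  40.]
o0 [299.8  39.4  15. ] res 0.56 [ 0.417  -0.3216  0.045 ] diam mm 30.1
pred [310. 107.]
o1 [309.2 106.   14.8] res 0.68 [ 0.4745 -0.3062  0.045 ] diam mm 29.6
shift [76.4, -9.1, 102.3] turn [-0.0011, 0.0001, 0.0034] rows>= 2.6
```

View pics/oc.png

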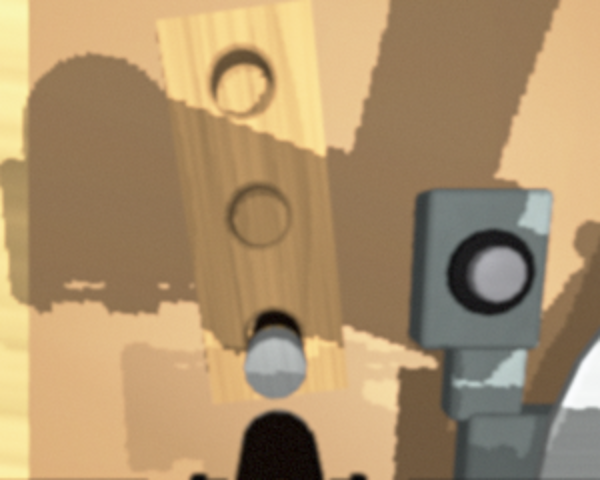

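The rack view shows o0 at (301,40) and o1 at (309,107) free, with the first cured tube standing in o2. I place the second in o1.

```bash
python3 -m pendant '[[[40,-5,0],[0,0,0]],[[77,-9,0],[0,0,0]],[[77,-9,30],[0,0,0]],[[77,-9,60],[0,0,0]],[[77,-9,85],[0,0,0]],[[77,-9,105],[0,0,0]],[[77,-9,105],[0,0,0]],[[77,-9,105],[0,0,0]],[[77,-9,105],[0,0,0]]]' | sed -n '2p;4p'
python3 -c "
from h import *
to(.4743,-.3057,.196,6.85)"
```

```text
tcp_pos: [0.4759, -0.3066, 0.1991]
wrist_force: [-0.7, 0.2, 0.3]
shift [1.5, 1.1, 3.1] turn [-0.0033, 0.0031, 0.0036] rows>= 0.1
```

```bash
python3 -m pendant '[[[1.5,1,3],[0,0,0]],[[1.5,1,6],[0,0,0]],[[1.5,1,10],[0,0,0]],[[1.5,1,14],[0,0,0]],[[1.5,1,18],[0,0,0]],[[1.5,1,21],[0,0,0]],[[1.5,1,24],[0,0,0]],[[1.5,1,24],[0,0,0]]]' | sed -n '2p;4p'
```

```text
tcp_pos: [0.4731, -0.306, 0.1727]
wrist_force: [-0.2, 1.2, 0.1]
```

```bash
python3 -m pendant '[[[0,0,6],[0,0,0]],[[0,0,12],[0,0,0]],[[0,0,18],[0,0,0]],[[0,0,22],[0,0,0]],[[0,0,22],[0,0,0]],[[0,0,22],[0,0,0]]]' | sed -n '2p;4p'
python3 -m pendant '[[[0,0,0],[0,0,0]],[[0,0,0],[0,0,0]],[[0,0,0],[0,0,0]]]' 0.5 | sed -n '2p;4,6p'
python3 -m pendant '[[[0,0,-20],[0,0,0]],[[0,0,-50],[0,0,0]],[[0,0,-100],[0,0,0]],[[0,0,-130],[0,0,0]],[[0,0,-130],[0,0,0]],[[0,0,-130],[0,0,0]]]' 0.4| sed -n '2p;4,6p'
python3 -c "
from h import *
to(.4918,-.0975,.282,6.85)"
```

```text
tcp_pos: [0.4734, -0.306, 0.1512]
wrist_force: [0.7, 0.0, -0.0]
tcp_pos: [0.4733, -0.3061, 0.1515]
wrist_force: [0.3, -0.7, 0.2]
gripper_width: 0.458
gripper_force: 0.0
tcp_pos: [0.4731, -0.3057, 0.2819]
wrist_force: [0.6, 0.2, -0.3]
gripper_width: 0.401
gripper_force: 0.0
shift [-43.8, 204.4, -0.4] turn [-0.0017, 0.0018, 0.0019] rows>= 4.2
```

```bash
python3 -m pendant '[[[-11,51,0],[0,0,0]],[[-22,102,0],[0,0,0]],[[-33,153,0],[0,0,0]],[[-44,204,0],[0,0,0]],[[-44,204,0],[0,0,0]],[[-44,204,0],[0,0,0]],[[-44,204,0],[0,0,0]]]' | sed -n '2p;4p'
python3 -m pendant '[[[0,0,30],[0,0,0]],[[0,0,60],[0,0,0]],[[0,0,80],[0,0,0]],[[0,0,97],[0,0,0]],[[0,0,97],[0,0,0]],[[0,0,97],[0,0,0]]]' | sed -n '2p;4p'
```

```text
tcp_pos: [0.4918, -0.0985, 0.28]
wrist_force: [-1.2, 0.4, -0.8]
tcp_pos: [0.4922, -0.0995, 0.1839]
wrist_force: [0.4, -0.8, -0.0]
```

```bash
python3 -m pendant '[[[0,0,0],[0,0,0]],[[0,9,0],[0,0,0]],[[6,16,0],[0,0,0]],[[12,23,0],[0,0,0]],[[22,38,0],[0,0,0]],[[30,54,0],[0,0,0]],[[36,72,0],[0,0,0]],[[40,90,0],[0,0,0]],[[41,108,0],[0,0,0]],[[41,108,0],[0,0,0]]]' | sed -n '2p;4p'
python3 -m pendant '[[[-1,18,0],[0,0,0]],[[-5,36,0],[0,0,0]],[[-11,54,0],[0,0,0]],[[-19,70,0],[0,0,0]],[[-25,80,0],[0,0,0]],[[-31,88,0],[0,0,0]],[[-37,94,0],[0,0,0]],[[-41,98,0],[0,0,0]],[[-41,98,0],[0,0,0]],[[-41,98,0],[0,0,0]]]' | sed -n '2p;4p'
python3 -m pendant '[[[0,0,-40],[0,0,0]],[[0,0,-80],[0,0,0]],[[0,0,-110],[0,0,0]],[[-40,-50,-110],[0,0,0]],[[-80,-100,-110],[0,0,0]],[[-80,-100,-110],[0,0,0]],[[-80,-100,-110],[0,0,0]]]' 0.5 | sed -n '2,4p'
python3 - <<'E'
from fit import *
c=cap('wrist','w8.png')
P=rep('cap',c,proj(c,[[.473,-.0007,.165]])[0],.165,.026)
to(.4731,-.0004,.192,6.85)
E
```

```text
tcp_pos: [0.4382, 0.0056, 0.1846]
wrist_force: [0.4, -0.1, 0.8]
tcp_pos: [0.4673, 0.1059, 0.1837]
wrist_force: [-0.8, -4.9, 2.0]
tcp_pos: [0.5614, 0.0156, 0.2933]
ee_rot: [[-0.993, -0.118, 0.003], [-0.118, 0.993, -0.001], [-0.002, -0.001, -1.0]]
wrist_force: [0.2, 0.4, -0.0]
cap [310.2  78.9  22.3] res 0.67 [ 4.722e-01 -1.000e-04  1.650e-01] diam mm 28.2
shift [88.4, -6.3, 101.1] turn [-0.0007, 0.0011, -0.0004] rows>= 2.7
```

```bash
python3 -m pendant '[[[44,-1,0],[0,0,0]],[[88,-6,0],[0,0,0]],[[88,-6,0],[0,0,0]],[[88,-6,0],[0,0,0]],[[88,-6,30],[0,0,0]],[[88,-6,60],[0,0,0]],[[88,-6,80],[0,0,0]],[[88,-6,101],[0,0,0]],[[88,-6,101],[0,0,0]],[[88,-6,101],[0,0,0]]]' 0.5 | sed -n '2p;4p'
python3 -m pendant '[[[0,0,0],[0,0,0]],[[0,0,0],[0,0,0]],[[0,0,0],[0,0,0]],[[0,0,0],[0,0,0]],[[0,0,0],[0,0,0]]]' 0.15 | sed -n '2p;4,6p'
python3 -m pendant '[[[0,0,-40],[0,0,0]],[[0,0,-80],[0,0,0]],[[0,0,-109],[0,0,0]],[[-7,-50,-109],[0,0,0]],[[-14,-100,-109],[0,0,0]],[[-21,-150,-109],[0,0,0]],[[-28,-200,-109],[0,0,0]],[[-35,-250,-109],[0,0,0]],[[-42,-297,-109],[0,0,0]],[[-42,-297,-109],[0,0,0]]]' | sed -n '2p;4,6p'
python3 -m pendant '[[[0,0,0],[0,0,0]],[[0,0,0],[0,0,0]]]' | sed -n '2p'
python3 orack.py 0 
python3 -c "
from h import *
to(.4161,-.3205,.20,6.85)"
```

```text
tcp_pos: [0.4732, 0.0008, 0.1931]
wrist_force: [0.3, -0.2, -0.1]
tcp_pos: [0.4725, 0.0003, 0.1936]
wrist_force: [-0.2, 0.4, 3.4]
gripper_width: 0.292
gripper_force: 30.0
tcp_pos: [0.5502, -0.2944, 0.3002]
wrist_force: [0.2, 0.0, -0.7]
gripper_width: 0.29
gripper_force: 30.0
tcp_pos: [0.5494, -0.2888, 0.3019]
pred [303.  41.]
o0 [301.2  39.2  14.4] res 0.41 [ 0.4162 -0.3215  0.045 ] diam mm 28.9
shift [136.4, -15.4, 102.4] turn [-0.0013, -0.0, 0.0034] rows>= 3.4
```

```bash
python3 -m pendant '[[[45,-5,0],[0,0,0]],[[90,-10,0],[0,0,0]],[[137,-16,0],[0,0,0]],[[137,-16,0],[0,0,0]],[[137,-16,30],[0,0,0]],[[137,-16,60],[0,0,0]],[[137,-16,85],[0,0,0]],[[137,-16,103],[0,0,0]],[[137,-16,103],[0,0,0]],[[137,-16,103],[0,0,0]]]' | sed -n '2p;4p'
python3 -c "
from h import *
to(.4155,-.3207,.198,6.85)"
```

```text
tcp_pos: [0.4166, -0.3215, 0.2001]
wrist_force: [0.1, -1.2, 0.1]
shift [1.0, 1.0, 2.1] turn [-0.0025, 0.0008, 0.0042] rows>= 0.0
```

```bash
python3 -m pendant '[[[1,1,3],[0,0,0]],[[1,1,6],[0,0,0]],[[1,1,10],[0,0,0]],[[1,1,14],[0,0,0]],[[1,1,18],[0,0,0]],[[1,1,22],[0,0,0]],[[1,1,26],[0,0,0]],[[1,1,26],[0,0,0]]]' | sed -n '2p;4p'
```

```text
tcp_pos: [0.4144, -0.3211, 0.1725]
wrist_force: [0.3, -0.1, -2.0]
```

Free again. I lower it, release, raise, and inspect everything before going to the button.

```bash
python3 -m pendant '[[[0,0,6],[0,0,0]],[[0,0,12],[0,0,0]],[[0,0,18],[0,0,0]],[[0,0,22],[0,0,0]],[[0,0,22],[0,0,0]],[[0,0,22],[0,0,0]]]' | sed -n '2p;4p'
python3 -m pendant '[[[0,0,0],[0,0,0]],[[0,0,0],[0,0,0]],[[0,0,0],[0,0,0]]]' 0.5 | sed -n '2p;4,6p'
python3 -m pendant '[[[0,0,-20],[0,0,0]],[[0,0,-50],[0,0,0]],[[0,0,-100],[0,0,0]],[[0,0,-150],[0,0,0]],[[0,0,-185],[0,0,0]],[[0,0,-185],[0,0,0]],[[0,0,-185],[0,0,0]]]' 0| sed -n '2p;4,6p'
python3 -c "
from h import *
to(.56,-.16,.335,6.85)"
```

```text
tcp_pos: [0.4147, -0.3213, 0.1512]
wrist_force: [-0.2, 0.1, 0.0]
tcp_pos: [0.4148, -0.3213, 0.1515]
wrist_force: [0.6, 0.1, -0.7]
gripper_width: 0.459
gripper_force: 0.0
tcp_pos: [0.4146, -0.3208, 0.337]
wrist_force: [-0.2, 0.9, -0.6]
gripper_width: 0.021
gripper_force: 0.0
shift [-163.8, 142.0, 2.1] turn [-0.002, 0.0023, 0.002] rows>= 4.3
```

```bash
python3 -m pendant '[[[-40,35,0],[0,0,0]],[[-80,70,0],[0,0,0]],[[-120,105,0],[0,0,0]],[[-164,142,0],[0,0,0]],[[-164,142,0],[0,0,0]],[[-164,142,0],[0,0,0]],[[-164,142,0],[0,0,0]]]' | sed -n '2p'
python3 -c "
from fit import *
c=cap('wrist','w9.png');s=cap('scene','s9.png')
rep('button',c,proj(c,[[.4886,-.191,.058]])[0],.058,.026)
rep('nest',c,proj(c,[[.473,-.0008,.089]])[0],.089,.042)
to(.4882,-.191,.15,6.85)
a=cv2.imread('pics/w9.png')[:250];b=cv2.convertScaleAbs(cv2.resize(cv2.imread('pics/s9.png')[90:340,200:520],None,fx=1.38,fy=1.38),alpha=1.6)
o=np.zeros((595,640,3),np.uint8);o[:250]=a;o[250:250+b.shape[0],:b.shape[1]]=b[:345]
cv2.imwrite('pics/fin.png',o)"
```

```text
tcp_pos: [0.5595, -0.1602, 0.3345]
button [297.8 110.   12.6] res 0.12 [ 0.4886 -0.1906  0.058 ] diam mm 26.6
nest [496.2 117.   22.5] res 0.73 [ 0.4721 -0.003   0.089 ] diam mm 43.7
shift [73.8, -20.9, 185.7] turn [-0.0014, -0.0014, 0.0008] rows>= 4.0
```

View pics/fin.png

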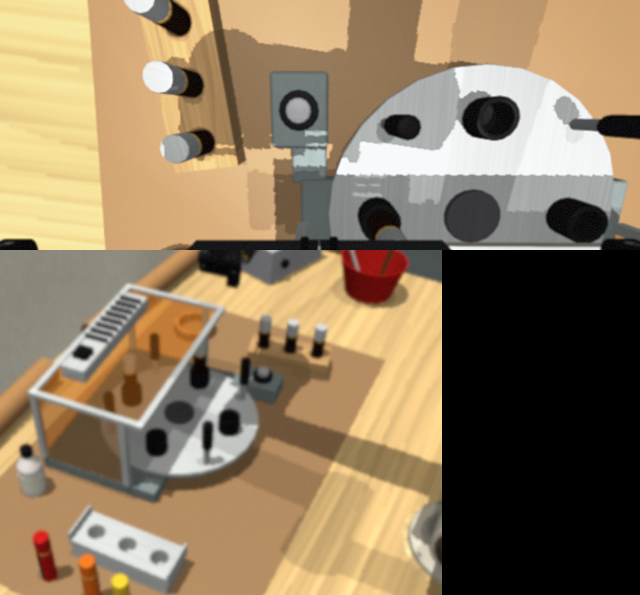

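The check picture shows three cured tubes in the wooden rack at (145,10), (160,78), (180,148) and both wet tubes in the back and right nests under the hood. The front nest (490,117) and left nest are empty, and the dial is aligned. In its present orientation the gripper body would hit the post while pressing, so I turn it 50° first.

```bash
python3 -c "
from h import *
print(r.sense()['joints'])
to(.4886,-.1908,.20,56.85)"
python3 -m pendant '[[[40,-10,0],[0,0,-0.14]],[[74,-21,0],[0,0,-0.28]],[[74,-21,0],[0,0,-0.42]],[[74,-21,0],[0,0,-0.56]],[[74,-21,30],[0,0,-0.7]],[[74,-21,70],[0,0,-0.84]],[[74,-21,110],[0,0,-0.872]],[[74,-21,135],[0,0,-0.872]],[[74,-21,135],[0,0,-0.872]],[[74,-21,135],[0,0,-0.872]]]' 0
python3 -c "
from h import *
to(.4886,-.1908,.135,56.85)"
```

```text
[ -0.09300862  16.30815949  -1.74856849   0.09385004 -72.01327221
 -83.03742804]
shift [73.5, -20.8, 135.7] turn [-0.0007, -0.0019, -0.8718] rows>= 5.8
time_s: 48.05
tcp_pos: [0.4893, -0.1911, 0.202]
ee_rot: [[-0.546, -0.838, 0.001], [-0.838, 0.546, -0.002], [0.001, -0.002, -1.0]]
wrist_force: [0.5, -0.7, 0.2]
gripper_width: 0.006
gripper_force: 0.0
shift [0.0, 0.8, 67.0] turn [-0.0021, -0.0014, 0.0007] rows>= 1.3
```

```bash
python3 -m pendant '[[[0,0,30],[0,0,0]],[[0,0,55],[0,0,0]],[[0,0,69],[0,0,0]],[[0,0,72],[0,0,0]],[[0,0,75],[0,0,0]],[[0,0,75],[0,0,0]]]' | sed -n '2p;4p'
python3 -m pendant '[[[0,0,2],[0,0,0]],[[0,0,4],[0,0,0]],[[0,0,6],[0,0,0]],[[0,0,6],[0,0,0]],[[0,0,6],[0,0,0]]]' | sed -n '2p;4p'
```

```text
tcp_pos: [0.4899, -0.1907, 0.1277]
wrist_force: [-1.9, -2.1, 4.6]
tcp_pos: [0.49, -0.1906, 0.1256]
wrist_force: [-10.9, 4.2, 31.5]
```

```bash
for i in 1; do python3 -m pendant '[[[0,0,-5],[0,0,0]],[[0,0,-5],[0,0,0]]]' | sed -n '2p;4p'; done
python3 -m pendant '[[[0,0,-3],[0,0,0]],[[0,0,-3],[0,0,0]]]' | sed -n '2p;4p'
python3 -m pendant '[[[0,0,-3],[0,0,0]],[[0,0,-3],[0,0,0]]]' | sed -n '2p;4p'
python3 -m pendant '[[[0,0,-3],[0,0,0]],[[0,0,-3],[0,0,0]]]' | sed -n '2p;4p'
```

```text
tcp_pos: [0.4902, -0.1906, 0.1273]
wrist_force: [-1.2, -1.4, 4.1]
tcp_pos: [0.4903, -0.1905, 0.129]
wrist_force: [0.9, -2.0, 3.1]
tcp_pos: [0.4901, -0.1903, 0.1313]
wrist_force: [1.0, -1.1, 2.4]
tcp_pos: [0.489, -0.19, 0.1337]
wrist_force: [-0.5, 0.2, 0.8]
```

The force ramps over 6 mm (TCP .133 to .127) and then hits a hard stop, so the button was fully pressed. I raise clear, take a last numeric check and hand in.

```bash
python3 -m pendant '[[[0,0,-40],[0,0,0]],[[0,0,-80],[0,0,0]],[[0,0,-130],[0,0,0]],[[0,0,-180],[0,0,0]],[[0,0,-180],[0,0,0]],[[0,0,-180],[0,0,0]],[[0,0,-180],[0,0,0]],[[0,0,-180],[0,0,0]]]' | sed -n '1,2p;4p'
python3 - <<'E'
from h import *
a=cv2.imread('pics/s9.png').astype(int);c=cap('scene','s10.png');b=cv2.imread('pics/s10.png').astype(int)
# change within tubes/rack/dial region between before press and now
m=(np.abs(a-b).max(2)>60).astype(np.uint8);m[:,:200]=0
n,l,s,ce=cv2.connectedComponentsWithStats(m)
print([(s[i].tolist()) for i in range(1,n) if s[i,4]>12])
b=cv2.imread('pics/s10.png')[90:340,200:500];cv2.imwrite('pics/s10c.png',cv2.convertScaleAbs(cv2.resize(b,None,fx=2,fy=2),alpha=1.6))
E
```

```text
time_s: 50.75
tcp_pos: [0.4886, -0.1898, 0.3121]
wrist_force: [0.3, -0.3, -0.4]
[[327, 0, 49, 14, 350], [406, 0, 21, 3, 46], [450, 0, 4, 23, 66], [507, 0, 7, 7, 32], [513, 0, 25, 15, 129], [560, 0, 29, 30, 325], [599, 0, 21, 17, 186], [371, 7, 17, 4, 22], [365, 23, 13, 12, 81], [311, 28, 30, 24, 372], [486, 34, 8, 7, 28], [345, 45, 11, 16, 94], [388, 47, 32, 19, 386], [375, 54, 13, 10, 68], [345, 64, 30, 54, 659], [373, 65, 11, 8, 56], [388, 72, 25, 22, 361], [392, 99, 41, 28, 537], [522, 115, 17, 131, 1274], [572, 135, 16, 86, 578], [510, 272, 7, 10, 19], [500, 285, 8, 13, 56]]
```

View pics/s10c.png

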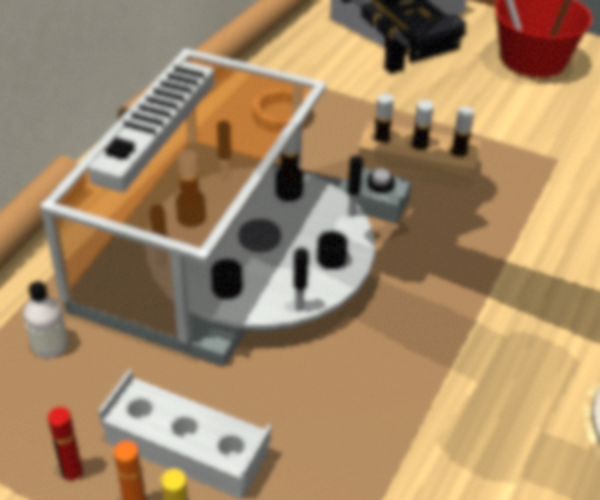

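The final picture shows everything in place: three tubes in the wooden rack at (385,115), (422,122), (462,130), and two coated tubes under the hood at (190,190) and (290,170). The front nest is empty at (332,250) and the button at (380,180) is free.

```bash
python3 -c "
from station import r
print(r.finish_job())"
```

```text
the job is handed in; nothing more can be done
None
```

The job is handed in; the verdict was not returned: both coated tubes are under the hood, all three cured tubes are in the wooden rack, the dial looked aligned at a stop, and the start button was pressed to its hard stop and let go.

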